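# Settle the rocking pipe stand on its floor collar

## Task

A four-footed pipe stand is pushed under the low wire shelf with only its upright tab sticking out: draw it out, leave it standing upright on the open counter clear of the shelf and let go. Then take it again (its round stub is handy), set it centred on the round floor collar and work it round until its two longer feet have dropped into the collar's two notches and all four feet bear, so that it stands level and no longer rocks, and let go of it. Do not tip it over, and leave the elbow, the coupling and the bottle alone.

Things in the scene. Friction and masses are not known exactly. Their poses are not given: they have to be found in the camera images.
- stub (a point): Pipe stand, loose, about 0.55 kg (varies). Point on the axis of its upright round grey stub (diameter 40, 45 tall), half-way up, 60 above the soles of the long feet. z up the stub. Under it a steel hub (diameter 60) with four flat arms in a cross, 22 wide, tops 38 above those soles, reaching out 64 (82 on the tab side, -x).
- tab (a point): The stand's upright flat steel tab, on the end of its -x arm, 70 from the stub's axis; 12 thick across y, 20 along x, rising from 38 to 90 above the long feet's soles. Point midway in it, 74 above those soles (16 below its top). Same axes as the stand.
- foot_long (a point): Sole of the stand's long foot on the tab side. Four rubber feet, diameter 14 with ball ends, 55 from the stub's axis: the two on the stand's x axis are 6 longer than the two on its y axis, so on a flat surface it rests on the long pair and leans about 6 degrees to either side about its x axis.
- shelf_edge (a point): Low wire shelf, fixed: steel wires 27 apart, 105 above the counter, 260 wide, 220 deep, on four posts. Point: middle of its front edge at wire height; x points into the shelf, the open counter lies to -x. At first the stub is 35 to 55 behind the edge, the tab 15 to 40 before it, pointing out. The stand is clear when the stub is 70 before the edge.
- base_center (a point): Round floor collar, fixed, 170 across: a black disc 12 high carrying a grey ring (radii 35 to 80) with its top 18 above the counter. Point: its centre at the ring's top. The stand's feet go on the ring. With the long feet in the ring's two notches the stub point is 72 above the counter, 78 when they ride on the ring's top.
- notches (a point): Same point as the collar's centre. The ring's two notches lie opposite each other, 6 deep, about 32 wide where the feet run (55 out), open inwards and outwards. Their line may point any way and these axes do NOT show it: look or feel for it. The long feet drop in within about 9 degrees of it, either way round; the short ones then bear on the ring.
- elbow: Grey pipe elbow standing on end, 50 pipe, about 70 tall, bystander beyond the collar; origin at the centre of its underside.
- coupling: Grey pipe coupling, a short tube 60 across and 55 tall, bystander beyond the collar; origin at the centre of its underside.
- bottle: White bottle, 44 across and 120 tall, bystander midway between collar and shelf, further out; origin at the centre of its underside.
There are look-alikes about, which are no part of the job. What is shaped like the part that bears stub but turquoise or yellow is not meant. Leave any pink look-alike of the part that bears base_center alone.

How it is judged (in metres and radians):
On the way:
1. the stand is out from under the shelf, standing on the open counter, let go (x of stub in the frame of shelf_edge below -0.06 m and height (world z) of stub below 0.066 m and angle between stub's own z axis and vertical below 0.2 rad and contact force between stand and the fingers below 0.05 N), for 0.2 s.
At the end, for the whole second after the job is handed in: The stand is at rest on the collar, let go, its stub within 12 mm of the collar's centre, level within 2 degrees, and down with its long feet in the notches (stub point 72 mm above the counter, within 2.5 mm) (horizontal distance between stub and base_center below 0.012 m and height (world z) of stub between 0.0695 and 0.0745 m and angle between stub's own z axis and vertical below 0.035 rad and contact force between stand and the fingers below 0.05 N and linear speed of stand below 0.02 m/s and angular speed of stand below 0.1 rad/s); the robot touches nothing.
It fails at once if the stand is tipped over (angle between stub's own z axis and vertical above 0.6 rad).
It fails at once if the elbow is moved (distance of elbow from where it was at the start of the episode above 0.02 m).
It fails at once if the coupling is moved (distance of coupling from where it was at the start of the episode above 0.02 m).
It fails at once if the bottle is moved (distance of bottle from where it was at the start of the episode above 0.02 m).
It also fails if it takes over 72 s, if anything falls off the work surface, if the arm or the gripper's body presses on something with over 40 N, if the wrist force passes 120 N, or if a joint passes its speed limit or range.

## Robot

A 6-joint arm with a two-finger parallel gripper is mounted at the origin on the work surface. World frame = base frame: x ahead of the robot, y to its left, z up, the work surface at z = 0. Lengths are in m, angles in degrees, forces in N, time in s.
With the tool pointing down it reaches from about 0.25 to 0.725 m from the base axis. Payload 9.7 kg.
Tool frame: the origin (TCP) lies on the centre line of the jaws, within the pads' length; the fingertips stand 19 mm ahead of it and the grasp point (between the pads) is the TCP; z points along the fingers, y is the direction in which the jaws open and shut (so a half turn about z gives the same grasp; the last joint's range is limited). The gripper opens to 85 mm and grips with 20 to 120 N. Pads are 22 mm wide; open, the fingers measure 114 mm over their backs; the gripper's body (76 mm by 85 mm) begins 54 mm behind the grasp point. The pads swing forward as they close: fully open they stand 13 mm farther back than shut.
Start: joints at [74.656, 4.979, 10.078, 95.1, 0, 90], TCP at [0.146, 0.53, 0.25] pointing down, gripper open.
Joint ranges: [-179.16, 179.16], [-48.56, 103.87], [-65.8, 70.77], [-126.05, 130.52], [-82.76, 87.17], [-180, 180]. Speed limits (degrees/s): [127.2, 127.2, 147.25, 180, 180, 180].

## Interface

Orientations are given as [roll, pitch, yaw] about the fixed x, y, z axes, in that order (R = Rz(yaw) Ry(pitch) Rx(roll)).
In Python, from workcell import bot gives the robot as it stands.
- The arm moves only by the tool servo_tool, never from a script. Its argument "motion" is a list that holds one entry, the list of rows, each a list of 6 numbers: the shift along the tool's x, y, z in mm, then the turn, a rotation vector about the tool's x, y, z in rad. A call has 1 to 5 rows; each row shifts and turns the commanded pose from where the row before left it, along the tool's axes as they then stand; what a row does not reach is not made up. A row lasts 1/10 s, in which the tool goes at most 50 mm and 8.59 degrees, less where a joint would pass 70% of its speed; a pose out of reach is approached as far as the arm can. A call is refused whole if a number of a shift passes 50 or a number of a turn 0.15, either way. A call with a gripper value outside its range is refused whole. "gripper" is the finger opening in mm, from 0 to 85.4, set as the call begins (left out, the last holds). The fingers move at their own pace and stop on an object; "newtons" is the grip in N (left out, the last holds). Time passes only in rows, so rows that do not move let the fingers close. It gives the time, the measured TCP pose, the force and the opening at its end, in the units of the state.
- bot.get_obs(): the state, without advancing time (a new reading comes with each control period).
- bot.camera(name): name is "side" or "top"; returns a dict with "color" (480x640x3 uint8, red, green, blue), "fx", "fy", "cx", "cy" (pixels), "k1" (the pictures are not rectified: a ray, as slopes to the right and down, at radius r is drawn at 1 + k1 r^2 times it, then the intrinsics apply), "R" (3x3) and "t" (3): a world point X has camera coordinates R X + t. Camera axes: x right, y down, z forward; pixel columns grow to the right and rows downward; lengths in m; the calibration is good to about 2 mm. A picture is of the moment at which its call begins. There is no depth.
- bot.job_done(): hands the job in, once; it reports no verdict.
Trained networks look in a picture, given as the dict that the camera call returned (one of the last four; its "shot" number tells which), for a name from the list of things; names that differ only in an ending like _2 or _b are one class to them, and where a whole thing is asked for, a point or a joint stands for the part that bears it (a point fixed in the world has none). Each returns a list of dicts, best first, with "confidence" (0 to 1); they miss things now and then, are a little off and sometimes report something else, mostly with a low value. They report only what shows in the picture. A call takes as long as a camera call. They do not tell look-alikes from the thing itself.
- bot.look_for(picture, label): "rect" ([left, top, width, height] in pixels, round what is visible of it).
The state is a dict: "time": time; "q": joint angles; "qd": joint speeds; "joint_efforts": joint torques, N m; "ee_pos": TCP position; "tcp_rot": TCP orientation; "wrist_force": force on the tool from outside, world axes, zero at the start; "torque": the same for the moment, N m; "opening": finger opening in m.
Only numpy, scipy, OpenCV 4.12 (cv2) and the standard library are available. Lean on these libraries where they do the work, as an engineer would, in place of code of your own. Each camera call takes 0.05 s, during which the arm holds its last target.

## Working session

There is one attempt and no reset: what is moved stays moved. The work goes in short steps, Python scripts to look and compute and a tool call to move; the robot and the scene stay as the last step left them, time stands still between calls to the robot, and variables do not carry over. Pictures are saved under pics/ and viewed, and the job is handed in when it is done.

Besides the shell and the picture viewer there is one more tool, called after "Call:" by a JSON object that holds its "api" and its "payload". servo_tool: Moves the arm, as the interface text tells. Its arguments: {"type":"object","properties":{"motion":{"type":"array","items":{"type":"array","items":{"type":"array","items":{"type":"number"}}}},"gripper":{"type":"number"},"newtons":{"type":"number"}},"required":["motion"]}

```bash
ls; mkdir -p pics; python3 - <<'E'
from workcell import bot
import cv2
print(bot.get_obs())
for n in ["side","top"]:
    p=bot.camera(n); cv2.imwrite(f"pics/{n}0.png",p["color"][:,:,::-1])
    print(n,p["fx"],p["fy"],p["cx"],p["cy"],p["k1"],p["R"],p["t"])
    for l in ["stub","tab","shelf_edge","base_center","notches","elbow","coupling","bottle"]:
        print(l,[(r["rect"],round(r["confidence"],2)) for r in bot.look_for(p,l)])
E
```

```text
pics
{'time': 0.0, 'q': array([7.46579589e+01, 5.00999928e+00, 1.00344754e+01, 9.50988118e+01,
       7.78845917e-04, 9.00011985e+01]), 'qd': array([-0.01556002,  0.06173169,  0.04316083,  0.00045737, -0.03621072,
        0.01922797]), 'joint_efforts': array([-9.76637202e-04, -5.20390463e+01,  4.64798355e+01,  1.62575272e-02,
        4.03416095e-06, -8.15548162e-06]), 'ee_pos': array([0.14546289, 0.53020765, 0.2495938 ]), 'tcp_rot': array([-1.79925664e+02, -7.77290312e-04,  1.64656759e+02]), 'wrist_force': array([-0.43311175,  0.35358814,  0.01513222]), 'torque': array([ 0.02228762, -0.01540114,  0.02543913]), 'opening': 0.08528021281395622}
side 512.0790490509969 512.0790490509969 317.00705871614116 231.7198207024702 -0.135716811429382 [[ 0.86375116 -0.50363114  0.01701784]
 [-0.3249394  -0.58246302 -0.7450847 ]
 [ 0.38516012  0.63803801 -0.66675271]] [-0.38037169  0.29659562  0.90109216]
stub [([301.8, 181.6, 48.5, 35.8], 0.94), ([290.0, 228.3, 50.7, 64.8], 0.8), ([272.7, 125.0, 51.6, 38.8], 0.67), ([354.9, 341.6, 93.3, 68.1], 0.22)]
tab [([289.5, 226.5, 51.2, 63.7], 0.96), ([297.3
[... 572 characters left out ...]
 -0.09616037]
 [ 0.09593383 -0.01026485 -0.99533478]] [0.11038968 0.48814625 1.13151884]
stub [([105.8, 121.3, 60.9, 75.8], 0.74), ([217.8, 158.9, 54.1, 55.1], 0.72), ([298.6, 214.4, 67.7, 57.2], 0.65)]
tab [([104.3, 121.9, 63.1, 73.2], 0.97), ([214.3, 156.1, 58.1, 59.3], 0.87), ([296.5, 216.1, 71.3, 57.5], 0.72)]
shelf_edge [([179.0, 87.6, 129.6, 116.7], 0.89)]
base_center [([429.4, 298.1, 78.7, 79.6], 0.68), ([421.8, 197.9, 75.7, 75.2], 0.59)]
notches [([426.1, 196.8, 73.6, 73.9], 0.95), ([427.7, 294.6, 81.7, 79.0], 0.71)]
elbow [([475.0, 144.8, 46.3, 34.6], 0.58), ([178.9, 85.4, 126.2, 117.3], 0.29)]
coupling [([422.7, 152.1, 31.2, 33.0], 0.95)]
bottle [([347.6, 128.5, 25.6, 30.7], 0.62)]
```

View pics/side0.png

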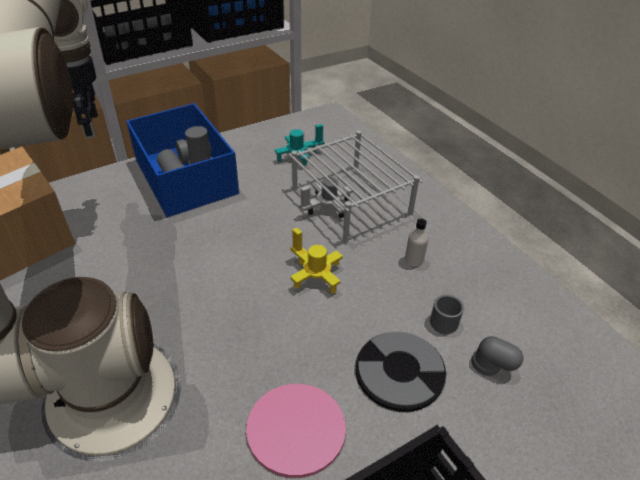

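View pics/top0.png

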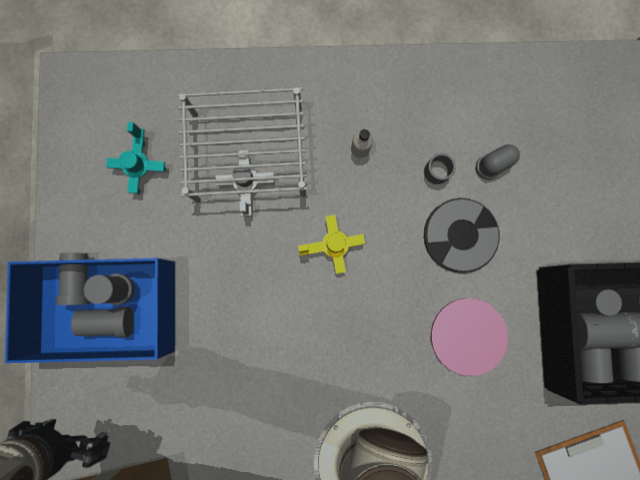

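```bash
python3 - <<'E'
import cv2
t=cv2.imread("pics/top0.png");s=cv2.imread("pics/side0.png")
cv2.imwrite("pics/top0a.png",cv2.resize(t[80:280,90:350],None,fx=3,fy=3,interpolation=2))
cv2.imwrite("pics/top0b.png",cv2.resize(t[185:285,410:510],None,fx=6,fy=6,interpolation=2))
cv2.imwrite("pics/side0a.png",cv2.resize(s[110:310,250:450],None,fx=3,fy=3,interpolation=2))
E
```

```text
(no output)
```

View crops.

View pics/top0a.png

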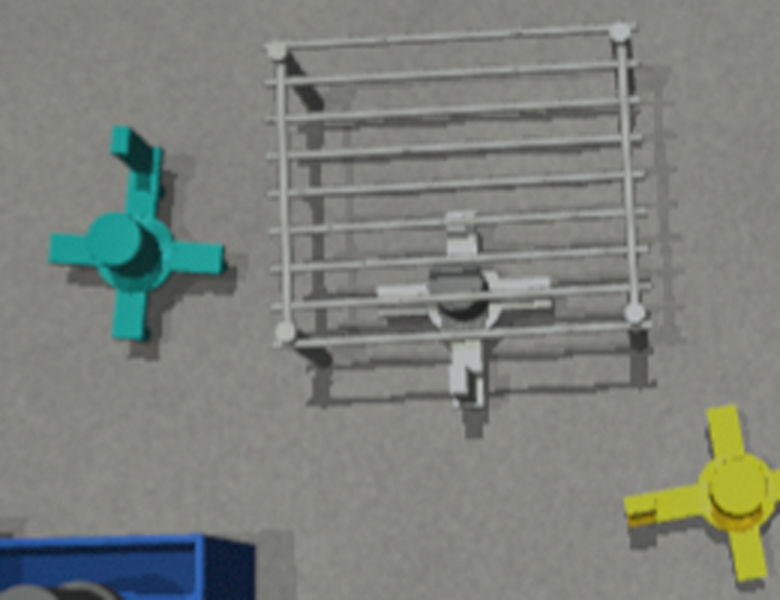

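View pics/top0b.png

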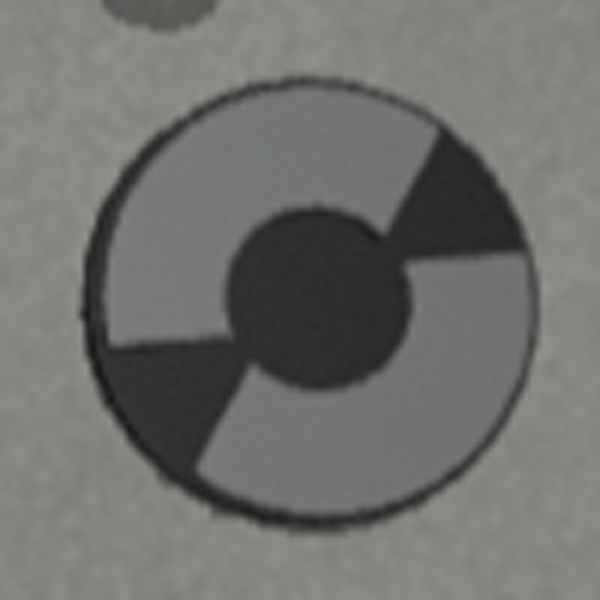

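View pics/side0a.png

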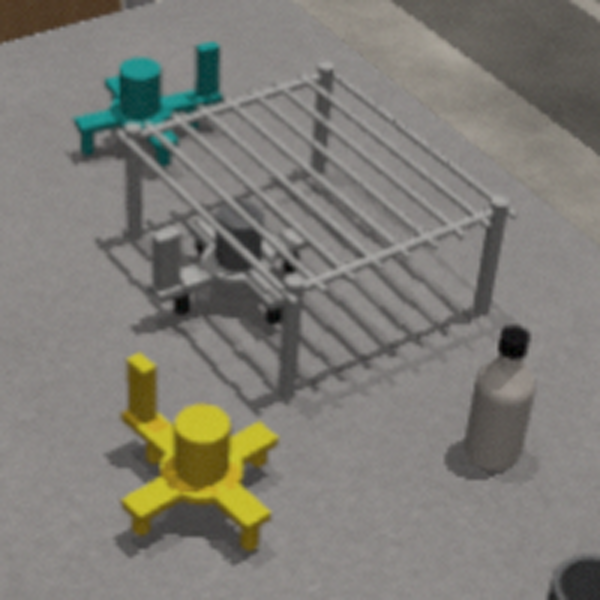

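```bash
cat > h.py <<'E'
import numpy as np, cv2, json
from workcell import bot
def ray(p,uv):
    K=np.array([[p["fx"],0,p["cx"]],[0,p["fy"],p["cy"]],[0,0,1]]);d=np.array([p["k1"],0,0,0,0])
    n=cv2.undistortPoints(np.array(uv,float).reshape(-1,1,2),K,d,None,None)[:,0]
    R=np.array(p["R"]);c=-R.T@np.array(p["t"])
    return c,np.c_[n,np.ones(len(n))]@R
def at_z(p,uv,z):
    c,d=ray(p,uv); return c+d*((z-c[2])/d[:,2])[:,None]
def proj(p,X):
    K=np.array([[p["fx"],0,p["cx"]],[0,p["fy"],p["cy"]],[0,0,1]]);d=np.array([p["k1"],0,0,0,0])
    return cv2.projectPoints(np.array(X,float).reshape(-1,1,3),cv2.Rodrigues(np.array(p["R"]))[0],np.array(p["t"],float),K,d)[0][:,0]
def circ(c,r,z,n=40):
    a=np.linspace(0,2*np.pi,n);return np.c_[c[0]+r*np.cos(a),c[1]+r*np.sin(a),0*a+z]
def stand(x,y,yaw,dz=0):
    c,s=np.cos(np.radians(yaw)),np.sin(np.radians(yaw));R=np.array([[c,-s,0],[s,c,0],[0,0,1]])
    L=[circ((0,0),.02,.0825),circ((0,0),.03,.038)]
    for z in(.038,.09): L.append(np.array([[-.08,-.006,z],[-.06,-.006,z],[-.06,.006,z],[-.08,.006,z],[-.08,-.006,z]]))
    for a,l in((0,.064),(90,.064),(180,.082),(270,.064)):
        a=np.radians(a);u=np.array([np.cos(a),np.sin(a),0]);v=np.array([-np.sin(a),np.cos(a),0])
        L.append(np.array([u*.03+v*.011,u*l+v*.011,u*l-v*.011,u*.03-v*.011])+[0,0,.038])
    return [l@R.T+[x,y,dz] for l in L]
def overlay(p,Ls,roi,fx,name,col=(0,0,255)):
    l,t,w,h=roi
    im=cv2.resize(np.ascontiguousarray(p["color"][t:t+h,l:l+w,::-1]),None,fx=fx,fy=fx,interpolation=2)
    for L in Ls:
        q=(proj(p,L)-[l,t]+.5)*fx-.5
        cv2.polylines(im,[np.round(q).astype(int)],False,col,1)
    cv2.imwrite(name,im)
E
python3 - <<'E'
from h import *
p=bot.camera("top")
A=lambda q,f=3,o=(90,80):(np.array(q)+.5)/f-.5+np.array(o)
print("cam",ray(p,[[320,240]])[0])
print("stubtop",at_z(p,A([[456,276],[]][:1]),.0825),"hub arm ends", at_z(p,A([[461,218],[380,293],[550,287]]),.038))
print("shelf posts/wire",at_z(p,A([[275,345],[650,325]]),.105), at_z(p,A([[270,45],[630,30]]),.105))
B=lambda q:A(q,6,(410,185))
print("ring centre",at_z(p,B([[319,298],[312,304]]),.018))
n=at_z(p,B([[439,130],[523,249],[383,237],[405,260],[108,347],[197,470],[230,338],[250,362]]),.018);print(n)
E
```

```text
cam [0.3799861  0.11000981 1.17231222]
stubtop [[0.63092725 0.26507348 0.0825    ]] hub arm ends [[0.68481265 0.26725865 0.038     ]
 [0.62976839 0.32750653 0.038     ]
 [0.63125935 0.20220982 0.038     ]]
shelf posts/wire [[0.58023841 0.38736773 0.105     ]
 [0.58800333 0.12797174 0.105     ]] [[0.7946045  0.39119419 0.105     ]
 [0.7996578  0.13734647 0.105     ]]
ring centre [[ 0.49188035 -0.21767209  0.018     ]
 [ 0.48969972 -0.21494013  0.018     ]]
[[ 0.55400657 -0.2660674   0.018     ]
 [ 0.50838713 -0.29507966  0.018     ]
 [ 0.51416907 -0.24283156  0.018     ]
 [ 0.50533304 -0.25060823  0.018     ]
 [ 0.47551681 -0.13805443  0.018     ]
 [ 0.42900045 -0.16904232  0.018     ]
 [ 0.47775046 -0.1836878   0.018     ]
 [ 0.46861624 -0.19070701  0.018     ]]
```

```bash
python3 - <<'E'
from h import *
p=bot.camera("top");s=bot.camera("side")
S=stand(.630,.2645,2)
sh=[np.array([[.580,.387,.105],[.588,.128,.105]]),circ((.4917,-.217),.08,.018),circ((.4917,-.217),.035,.018)]
overlay(p,S+sh,(170,130,160,100),5,"pics/o1.png");overlay(s,S+sh,(270,130,160,120),5,"pics/o2.png")
overlay(s,S+sh,(340,320,120,90),5,"pics/o3.png")
for l,z in(("elbow",.03),("coupling",.05),("bottle",.12)):
    r=bot.look_for(p,l)[0]["rect"];print(l,at_z(p,[[r[0]+r[2]/2,r[1]+r[3]/2]],z))
print("yellow",at_z(p,[[335,241],[302,251]],[.08,.09][0]))
E
```

```text
elbow [[ 0.65253246 -0.30005179  0.03      ]]
coupling [[ 0.63151065 -0.16365493  0.05      ]]Traceback (most recent call last):
  File "<stdin>", line 8, in <module>
IndexError: list index out of range
```

View pics/o1.png

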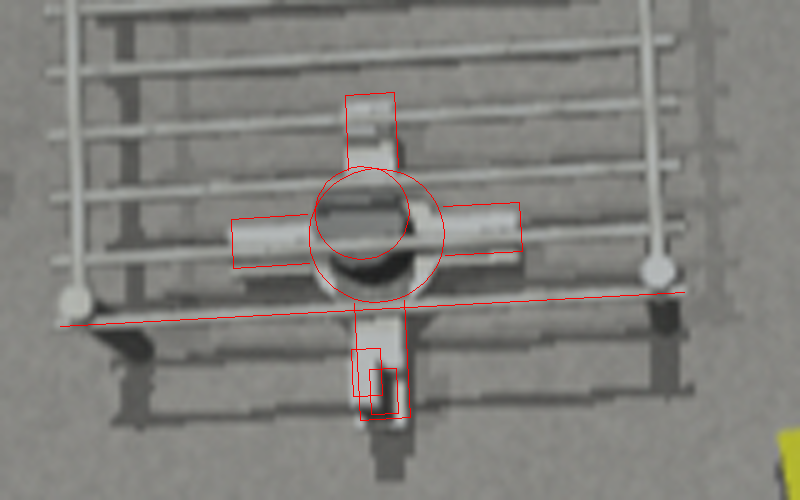

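View pics/o2.png

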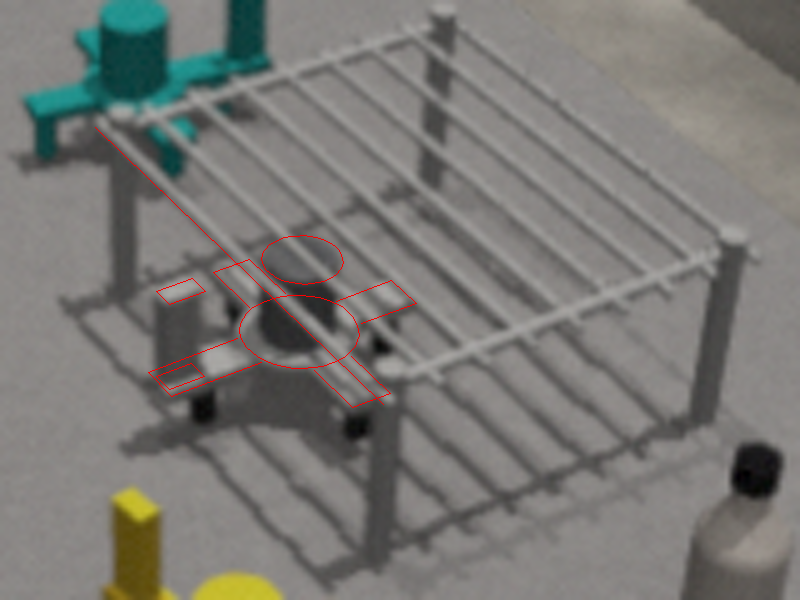

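View pics/o3.png

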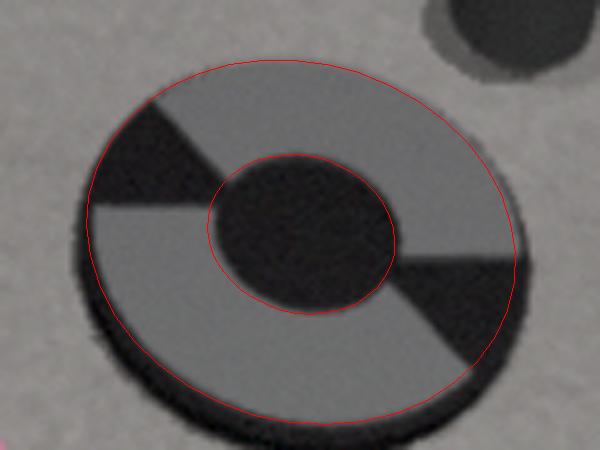

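Call:
{"api": "servo_tool", "payload": {"motion": [[[0,0,0,0,0,-0.1],[0,0,0,0,0,-0.1],[0,0,0,0,0,-0.1],[-30,-20,0,0,0,0],[-40,-28,0,0,0,0]]], "gripper": 50, "newtons": 60}}

```text
time: 1.7
ee_pos: [0.2167, 0.4849, 0.2499]
tcp_rot: [-180.0, -0.0, -177.9]
wrist_force: [0.6, -0.5, 0.3]
opening: 0.0502
```

Call:
{"api": "servo_tool", "payload": {"motion": [[[-40,-28,0,0,0,0],[-40,-28,0,0,0,0],[-40,-28,0,0,0,0],[-40,-28,0,0,0,0],[-40,-28,0,0,0,0]]]}}

```text
time: 2.2
ee_pos: [0.4229, 0.3498, 0.2505]
tcp_rot: [180.0, 0.0, -178.2]
wrist_force: [0.5, 1.5, 0.1]
opening: 0.0503
```

Call:
{"api": "servo_tool", "payload": {"motion": [[[-40,-28,0,0,0,0],[-30,-25,0,0,0,0],[-20,-15,0,0,0,0],[0,0,0,0,0,0],[0,0,0,0,0,0]]]}}

```text
time: 2.7
ee_pos: [0.5137, 0.2858, 0.25]
tcp_rot: [-180.0, -0.0, -178.2]
wrist_force: [-0.9, 0.9, 0.5]
opening: 0.05
```

Call:
{"api": "servo_tool", "payload": {"motion": [[[-20,-13,0,0,0,0],[-18,-12,0,0,0,0],[0,0,40,0,0,0],[0,0,40,0,0,0],[0,0,20,0,0,0]]]}}

```text
time: 3.2
ee_pos: [0.5505, 0.2629, 0.1468]
tcp_rot: [-179.9, -0.2, -178.1]
wrist_force: [-1.0, 0.7, 0.4]
opening: 0.0502
```

```bash
python3 - <<'E'
from h import *
o=bot.get_obs();print(o["ee_pos"],o["tcp_rot"])
s=bot.camera("side");overlay(s,[],(250,80,180,160),4,"pics/a1.png")
E
```

```text
[0.55045406 0.26285098 0.14683328] [-179.92785122   -0.19594203 -178.07786791]
```

View pics/a1.png

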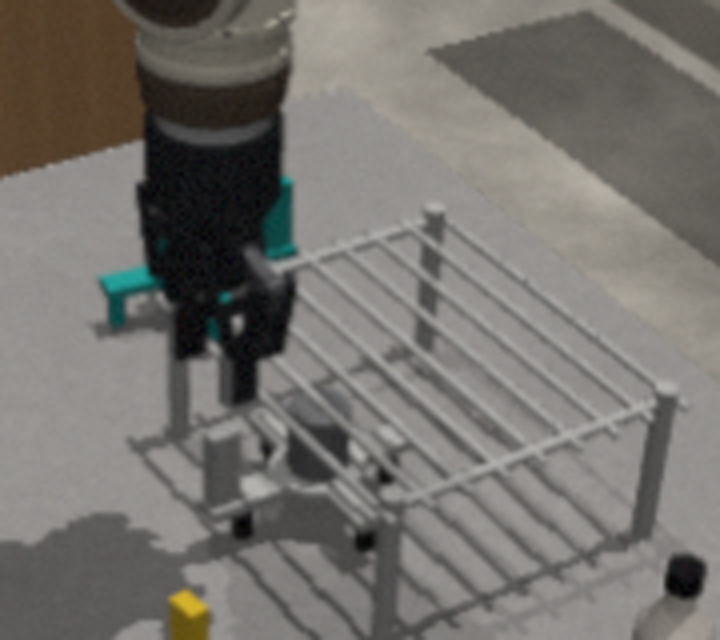

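Call:
{"api": "servo_tool", "payload": {"motion": [[[0,0,15,0,0,0],[0,0,15,0,0,0],[0,0,15,0,0,0],[0,0,12,0,0,0],[0,0,11,0,0,0]]]}}

```text
time: 3.75
ee_pos: [0.5523, 0.2624, 0.0814]
tcp_rot: [180.0, -0.0, -178.2]
wrist_force: [0.3, 0.4, 0.3]
opening: 0.0503
```

Call:
{"api": "servo_tool", "payload": {"motion": [[[0,0,0,0,0,0],[0,0,0,0,0,0],[0,0,0,0,0,0],[0,0,0,0,0,0],[0,0,0,0,0,0]]], "gripper": 5}}

```text
time: 4.25
ee_pos: [0.5527, 0.2624, 0.083]
tcp_rot: [180.0, 0.1, -178.2]
wrist_force: [0.0, 0.4, 2.0]
opening: 0.0105
```

```bash
python3 - <<'E'
from h import *
o=bot.get_obs();print(o["ee_pos"],o["opening"],o["wrist_force"],o["torque"])
s=bot.camera("side");overlay(s,[],(250,80,180,160),4,"pics/a2.png")
E
```

```text
[0.55272212 0.26240138 0.0830039 ] 0.010484904687931187 [0.03690822 0.37600095 1.96117561] [-0.22339604  0.03213578 -0.1446896 ]
```

View pics/a2.png

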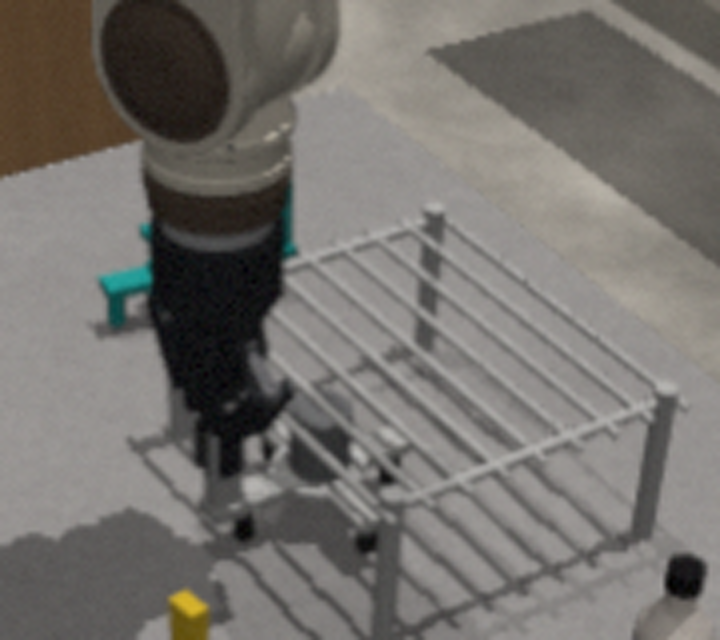

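Call:
{"api": "servo_tool", "payload": {"motion": [[[4,0,0,0,0,0],[8,0,0,0,0,0],[12,0,0,0,0,0],[12,0,0,0,0,0],[12,0,0,0,0,0]]]}}

```text
time: 4.8
ee_pos: [0.5049, 0.261, 0.0829]
tcp_rot: [180.0, 0.2, -178.2]
wrist_force: [5.4, 0.5, 1.9]
opening: 0.011
```

Call:
{"api": "servo_tool", "payload": {"motion": [[[14,0,0,0,0,0],[14,0,0,0,0,0],[14,0,0,0,0,0],[14,0,0,0,0,0],[14,0,0,0,0,0]]]}}

```text
time: 5.3
ee_pos: [0.4348, 0.2587, 0.0828]
tcp_rot: [180.0, 0.2, -178.2]
wrist_force: [5.9, 0.2, 0.1]
opening: 0.0106
```

Call:
{"api": "servo_tool", "payload": {"motion": [[[10,0,0,0,0,0],[6,0,0,0,0,0],[3,0,0,0,0,0],[0,0,0,0,0,0],[0,0,0,0,0,0]]]}}

```text
time: 5.8
ee_pos: [0.4148, 0.2581, 0.0828]
tcp_rot: [180.0, -0.1, -178.1]
wrist_force: [-4.7, 0.2, 8.3]
opening: 0.0109
```

```bash
python3 - <<'E'
from h import *
o=bot.get_obs();print(o["ee_pos"],o["opening"],o["wrist_force"],o["torque"])
s=bot.camera("side");overlay(s,[],(250,130,180,160),4,"pics/a3.png")
E
```

```text
[0.41484991 0.25810682 0.08279715] 0.010891984567488314 [-4.74802381  0.24113183  8.3251981 ] [-0.0090196   0.5747074  -0.01938378]
```

View pics/a3.png

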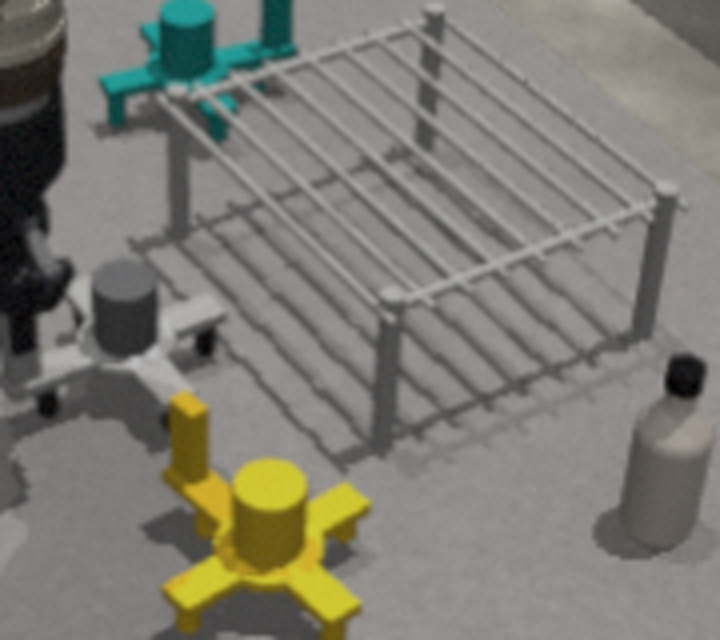

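Call:
{"api": "servo_tool", "payload": {"motion": [[[0,0,0,0,0,0],[0,0,0,0,0,0],[0,0,0,0,0,0],[0,0,0,0,0,0],[0,0,-10,0,0,0]]], "gripper": 45}}

```text
time: 6.35
ee_pos: [0.4147, 0.2575, 0.0913]
tcp_rot: [-179.9, -0.1, -178.2]
wrist_force: [-0.2, -0.0, 0.3]
opening: 0.0452
```

Call:
{"api": "servo_tool", "payload": {"motion": [[[0,0,-30,0,0,0],[0,0,-40,0,0,0],[0,0,-40,0,0,0],[40,0,0,0,0,0],[40,0,0,0,0,0]]], "gripper": 80}}

```text
time: 6.85
ee_pos: [0.3355, 0.2556, 0.2041]
tcp_rot: [179.9, 0.1, -178.2]
wrist_force: [-0.1, 0.4, -1.0]
opening: 0.08
```

Call:
{"api": "servo_tool", "payload": {"motion": [[[40,0,0,0,0,0],[40,0,0,0,0,0],[0,0,0,0,0,0]]]}}

```text
time: 7.15
ee_pos: [0.2526, 0.2524, 0.2037]
tcp_rot: [179.9, 0.0, -178.0]
wrist_force: [0.5, 0.2, 0.5]
opening: 0.0799
```

```bash
python3 - <<'E'
from h import *
o=bot.get_obs();print(o["ee_pos"],o["tcp_rot"],o["opening"],o["wrist_force"])
p=bot.camera("top");s=bot.camera("side")
S=stand(.487,.260,2)
overlay(p,S,(190,170,140,100),5,"pics/b1.png");overlay(s,S,(220,170,160,120),5,"pics/b2.png")
E
```

```text
[0.252584   0.25242684 0.20367613] [ 1.79917171e+02  3.85687518e-02 -1.78019298e+02] 0.0799465492499141 [0.53340808 0.16702662 0.53506777]
```

View pics/b1.png

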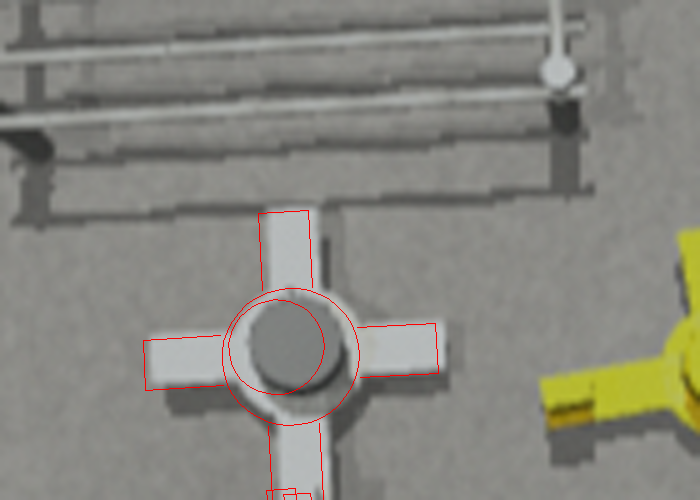

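View pics/b2.png

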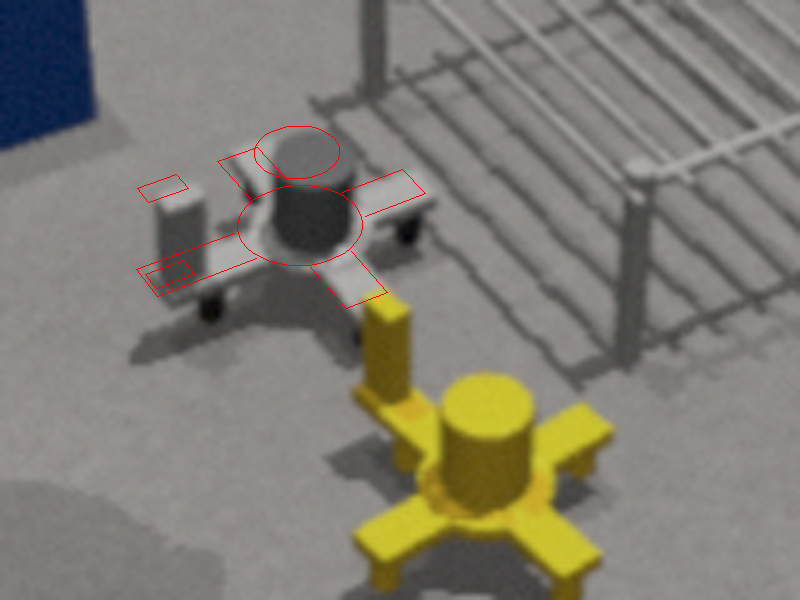

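Call:
{"api": "servo_tool", "payload": {"motion": [[[-40,-1,0,0,0,0],[-40,-1,0,0,0,0],[-40,-1,0,0,0,0],[-40,-1,0,0,0,0],[-40,-1,0,0,0,0]]]}}

```text
time: 7.75
ee_pos: [0.4584, 0.2535, 0.2019]
tcp_rot: [-180.0, -0.0, -178.2]
wrist_force: [-0.5, 1.1, 0.2]
opening: 0.0798
```

Call:
{"api": "servo_tool", "payload": {"motion": [[[-25,-1,0,0,0,0],[-10,0,30,0,0,0],[0,0,30,0,0,0],[0,0,20,0,0,0],[0,0,0,0,0,0]]]}}

```text
time: 8.25
ee_pos: [0.4903, 0.2531, 0.1188]
tcp_rot: [-179.9, -0.3, -178.2]
wrist_force: [0.7, 0.2, -0.1]
opening: 0.0802
```

```bash
python3 - <<'E'
from h import *
o=bot.get_obs();print(o["ee_pos"],o["tcp_rot"],o["opening"],o["wrist_force"])
s=bot.camera("side")
overlay(s,[],(220,100,160,150),4,"pics/b3.png")
E
```

```text
[0.4902932  0.2530588  0.11877039] [-179.85520736   -0.28899685 -178.22788497] 0.08015422763367058 [ 0.74952468  0.1573259  -0.10678343]
```

View pics/b3.png

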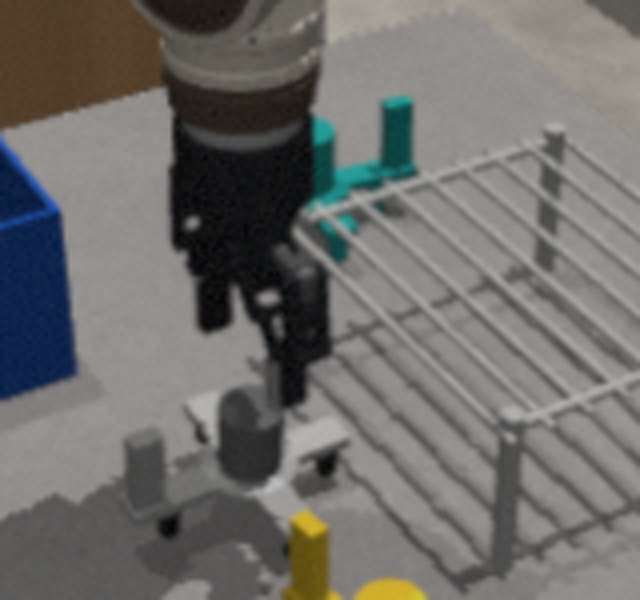

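Call:
{"api": "servo_tool", "payload": {"motion": [[[2,0,14,0,0,0],[0,0,14,0,0,0],[0,0,12,0,0,0],[0,0,8,0,0,0],[0,0,0,0,0,0]]]}}

```text
time: 8.8
ee_pos: [0.4879, 0.254, 0.0728]
tcp_rot: [-179.9, -0.1, -178.1]
wrist_force: [0.1, 0.0, -0.5]
opening: 0.0798
```

Call:
{"api": "servo_tool", "payload": {"motion": [[[0,0,0,0,0,0],[0,0,0,0,0,0],[0,0,0,0,0,0],[0,0,0,0,0,0],[0,0,0,0,0,0]]], "gripper": 30}}

```text
time: 9.3
ee_pos: [0.4892, 0.2546, 0.0753]
tcp_rot: [180.0, 0.1, -178.1]
wrist_force: [-0.2, 0.6, 6.0]
opening: 0.039
```

```bash
python3 - <<'E'
from h import *
o=bot.get_obs();print(o["ee_pos"],o["tcp_rot"],o["opening"],o["wrist_force"],o["torque"])
s=bot.camera("side")
overlay(s,[],(220,100,160,150),4,"pics/b4.png")
E
```

```text
[0.48917929 0.254585   0.07534698] [ 1.79954885e+02  1.00932677e-01 -1.78143171e+02] 0.038991325611957374 [-0.17351066  0.5957452   6.04266613] [ 0.05834572 -0.0133297   0.11355084]
```

View pics/b4.png

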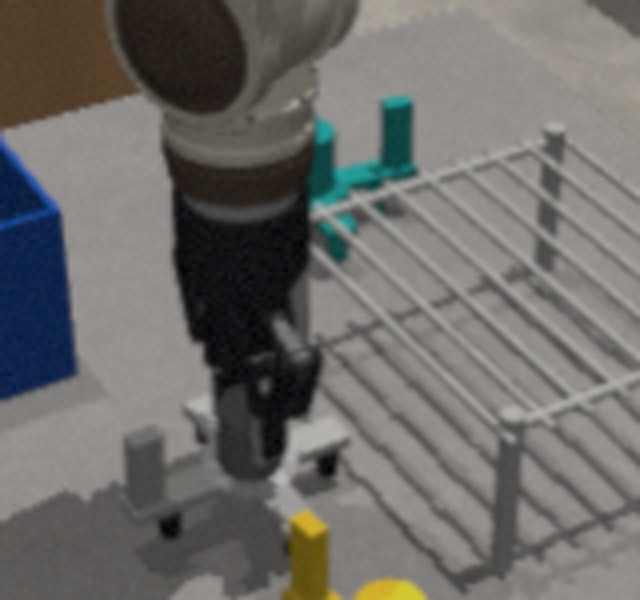

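Call:
{"api": "servo_tool", "payload": {"motion": [[[0,0,-6,0,0,0],[0,0,-12,0,0,0],[0,0,-25,0,0,0],[0,0,-30,0,0,0],[0,0,-30,0,0,0]]], "newtons": 80}}

```text
time: 9.85
ee_pos: [0.4881, 0.254, 0.1782]
tcp_rot: [-180.0, -0.1, -178.2]
wrist_force: [0.5, 0.1, -7.0]
opening: 0.0383
```

Call:
{"api": "servo_tool", "payload": {"motion": [[[0,0,-15,0,0,0],[0,0,-5,0,0,0],[0,0,0,0,0,0]]]}}

```text
time: 10.15
ee_pos: [0.4887, 0.2543, 0.1975]
tcp_rot: [180.0, 0.0, -178.2]
wrist_force: [0.2, 0.1, -7.3]
opening: 0.0381
```

```bash
python3 - <<'E'
from h import *
o=bot.get_obs();print(o["ee_pos"],o["tcp_rot"],o["opening"],o["wrist_force"],o["torque"])
s=bot.camera("side");p=bot.camera("top")
x,y,z=o["ee_pos"];S=stand(x,y,1.9,z-.0753)
overlay(s,S,(220,80,160,150),4,"pics/b5.png")
overlay(p,S,(170,140,160,120),4,"pics/b6.png")
E
```

```text
[0.48865773 0.25430784 0.19751942] [ 1.79996628e+02  9.36153623e-03 -1.78155989e+02] 0.03814726588155506 [ 0.17021454  0.08318854 -7.30277269] [-0.02078761 -0.02525551  0.01181999]
```

View pics/b5.png

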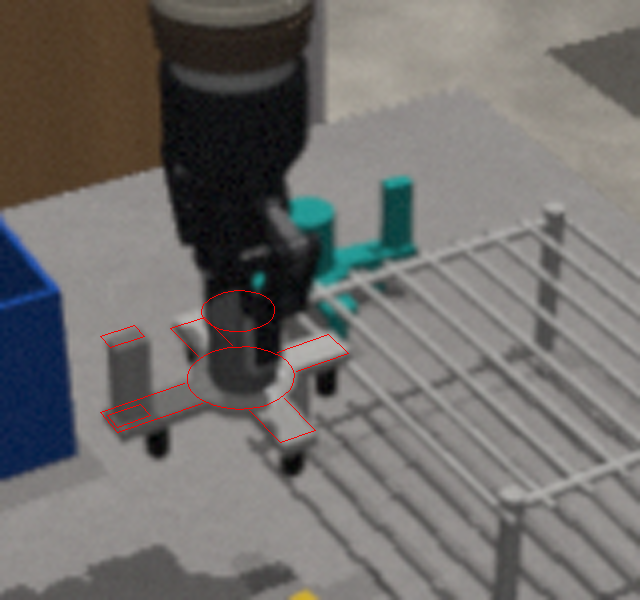

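View pics/b6.png

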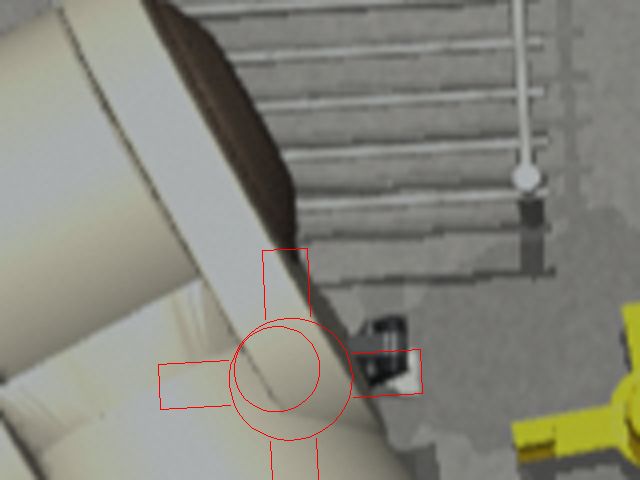

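Call:
{"api": "servo_tool", "payload": {"motion": [[[1,-10,0,0,0,0],[1,-20,0,0,0,0],[1,-30,0,0,0,0],[1,-35,0,0,0,0],[1,-35,0,0,0,0]]]}}

```text
time: 10.75
ee_pos: [0.487, 0.1225, 0.1963]
tcp_rot: [-180.0, -0.1, -178.1]
wrist_force: [0.7, 0.3, -6.2]
opening: 0.0381
```

Call:
{"api": "servo_tool", "payload": {"motion": [[[1,-35,0,0,0,0],[1,-35,0,0,0,0],[1,-35,0,0,0,0],[1,-35,0,0,0,0],[1,-35,0,0,0,0]]]}}

```text
time: 11.25
ee_pos: [0.4874, -0.0527, 0.1965]
tcp_rot: [180.0, -0.1, -178.2]
wrist_force: [1.2, 0.4, -6.6]
opening: 0.0383
```

Call:
{"api": "servo_tool", "payload": {"motion": [[[1,-35,0,0,0,0],[1,-35,0,0,0,0],[0,-30,0,0,0,0],[0,-20,0,0,0,0],[0,-10,0,0,0,0]]]}}

```text
time: 11.75
ee_pos: [0.4897, -0.1828, 0.1963]
tcp_rot: [180.0, -0.1, -178.3]
wrist_force: [0.0, 0.7, -7.0]
opening: 0.038
```

Call:
{"api": "servo_tool", "payload": {"motion": [[[0,0,0,0,0,0.05],[0,0,0,0,0,0.1],[0,0,0,0,0,0.1],[0,0,0,0,0,0.12],[0,0,0,0,0,0.12]]]}}

```text
time: 12.25
ee_pos: [0.4901, -0.1805, 0.1967]
tcp_rot: [-180.0, -0.1, 153.5]
wrist_force: [0.6, -0.2, -6.6]
opening: 0.0377
```

Call:
{"api": "servo_tool", "payload": {"motion": [[[0,0,0,0,0,0.12],[0,0,0,0,0,0.12],[0,0,0,0,0,0.12],[0,0,0,0,0,0.1],[0,0,0,0,0,0.1]]]}}

```text
time: 12.75
ee_pos: [0.4901, -0.1805, 0.1967]
tcp_rot: [-180.0, -0.1, 121.5]
wrist_force: [0.4, 0.3, -5.6]
opening: 0.0383
```

Call:
{"api": "servo_tool", "payload": {"motion": [[[-16,-9,0,0,0,0],[-16,-9,0,0,0,0],[0,0,20,0,0,0],[0,0,20,0,0,0],[0,0,15,0,0,0]]]}}

```text
time: 13.25
ee_pos: [0.4913, -0.2172, 0.1404]
tcp_rot: [-179.9, -0.1, 121.7]
wrist_force: [0.4, 0.1, -7.7]
opening: 0.038
```

Call:
{"api": "servo_tool", "payload": {"motion": [[[0,0,15,0,0,0],[0,0,10,0,0,0],[0,0,0,0,0,0]]]}}

```text
time: 13.55
ee_pos: [0.4914, -0.2171, 0.1157]
tcp_rot: [-179.9, -0.1, 121.7]
wrist_force: [0.5, -0.2, -7.3]
opening: 0.0385
```

```bash
python3 - <<'E'
from h import *
o=bot.get_obs();print(o["ee_pos"],o["tcp_rot"],o["opening"],o["wrist_force"],o["torque"])
s=bot.camera("side");p=bot.camera("top")
x,y,z=o["ee_pos"];S=stand(x,y,-58.4,z-.0753)
R=[circ((.4917,-.217),.08,.018),circ((.4917,-.217),.035,.018)]
overlay(s,S+R,(330,270,150,140),4,"pics/c1.png")
overlay(p,S+R,(400,150,140,130),4,"pics/c2.png")
E
```

```text
[ 0.49138779 -0.21710059  0.11571458] [-1.79921493e+02 -1.13635247e-01  1.21701217e+02] 0.038543184178448806 [ 0.50703517 -0.20004517 -7.33987282] [-0.03940891 -0.00511394  0.01530352]
```

View pics/c1.png

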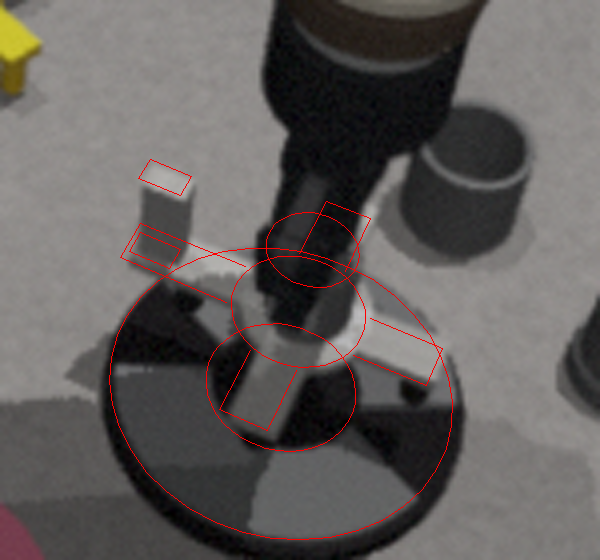

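View pics/c2.png

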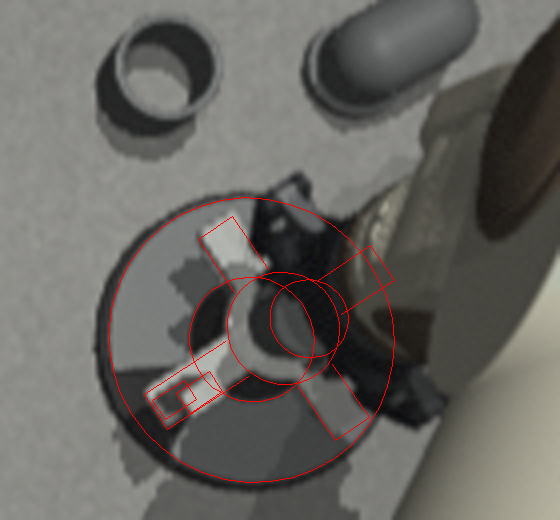

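Call:
{"api": "servo_tool", "payload": {"motion": [[[0,0,8,0,0,0],[0,0,7,0,0,0],[0,0,5,0,0,0],[0,0,3,0,0,0],[0,0,0,0,0,0]]]}}

```text
time: 14.15
ee_pos: [0.4918, -0.2174, 0.0937]
tcp_rot: [-180.0, -0.0, 121.7]
wrist_force: [0.2, 0.1, -6.3]
opening: 0.0383
```

Call:
{"api": "servo_tool", "payload": {"motion": [[[0,0,1,0,0,0],[0,0,1,0,0,0],[0,0,1,0,0,0],[0,0,1,0,0,0],[0,0,0,0,0,0]]]}}

```text
time: 14.65
ee_pos: [0.4927, -0.2179, 0.0914]
tcp_rot: [179.9, 0.1, 121.7]
wrist_force: [0.3, -0.3, 4.1]
opening: 0.0382
```

```bash
python3 - <<'E'
from h import *
o=bot.get_obs();print(o["ee_pos"],o["tcp_rot"],o["opening"],o["wrist_force"],o["torque"])
s=bot.camera("side");p=bot.camera("top")
x,y,z=o["ee_pos"]
overlay(s,[],(345,320,110,95),7,"pics/c3.png")
overlay(s,stand(x,y,-58.3,.012),(345,310,110,100),7,"pics/c5.png")
overlay(p,[],(415,185,100,100),6,"pics/c4.png")
E
```

```text
[ 0.49268184 -0.21785518  0.09143771] [1.79941430e+02 1.05279331e-01 1.21683706e+02] 0.0381836689159993 [ 0.28439615 -0.28689838  4.06070416] [-0.16144449  0.36110654 -0.04293988]
```

View pics/c3.png

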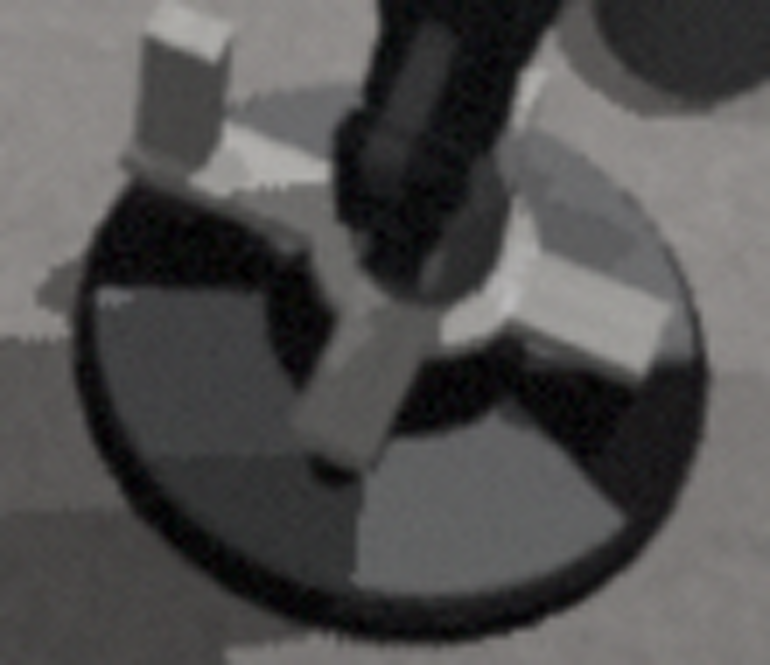

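View pics/c5.png

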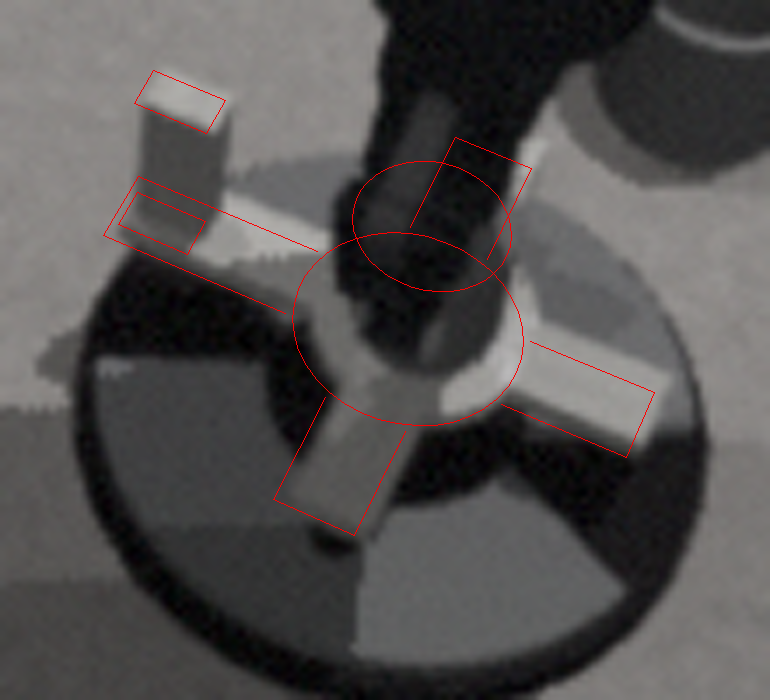

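View pics/c4.png

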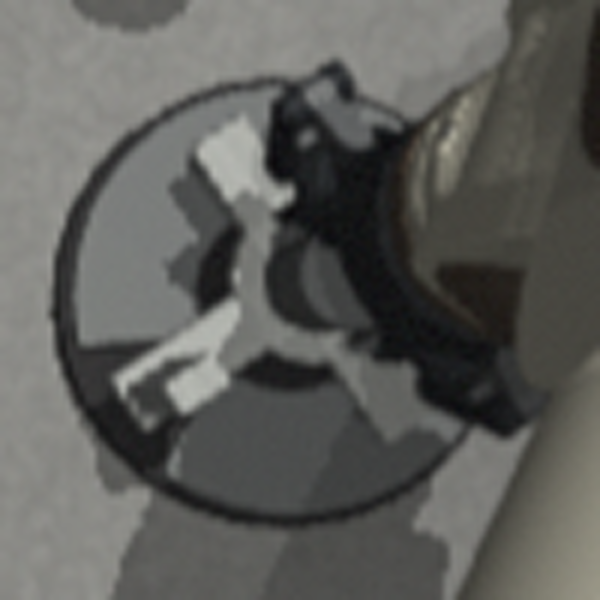

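Call:
{"api": "servo_tool", "payload": {"motion": [[[0,0,0,0,0,0],[0,0,0,0,0,0],[0,0,0,0,0,0],[0,0,0,0,0,0],[0,0,0,0,0,0]]], "gripper": 70}}

```text
time: 15.25
ee_pos: [0.492, -0.2175, 0.0902]
tcp_rot: [-180.0, -0.0, 121.7]
wrist_force: [-0.1, 0.1, -0.1]
opening: 0.07
```

Call:
{"api": "servo_tool", "payload": {"motion": [[[0,0,-10,0,0,0],[0,0,-30,0,0,0],[0,0,-40,0,0,0],[0,0,-40,0,0,0],[0,0,-20,0,0,0]]]}}

```text
time: 15.75
ee_pos: [0.4926, -0.2178, 0.2349]
tcp_rot: [179.8, 0.2, 121.7]
wrist_force: [-0.1, -0.1, -0.4]
opening: 0.0701
```

Call:
{"api": "servo_tool", "payload": {"motion": [[[40,20,0,0,0,0],[40,10,0,0,0,0],[40,0,0,0,0,0],[40,0,0,0,0,0],[0,0,0,0,0,0]]]}}

```text
time: 16.25
ee_pos: [0.4318, -0.063, 0.2318]
tcp_rot: [179.9, 0.0, 121.9]
wrist_force: [-0.4, -0.1, 1.0]
opening: 0.0699
```

```bash
python3 - <<'E'
from h import *
o=bot.get_obs();print(o["ee_pos"],o["tcp_rot"],o["opening"],o["wrist_force"],o["torque"])
s=bot.camera("side");p=bot.camera("top")
x,y=.4917,-.217
overlay(s,stand(x,y,-58.3,.012),(345,310,110,100),7,"pics/d1.png")
overlay(p,stand(x,y,-58.3,.012),(415,185,100,100),6,"pics/d2.png")
E
```

```text
[ 0.43183014 -0.06296213  0.23184355] [1.79916790e+02 1.82789502e-02 1.21850372e+02] 0.06991977373360206 [-0.37951738 -0.06973318  1.04502722] [-0.05496613 -0.08561787  0.04901521]
```

View pics/d1.png

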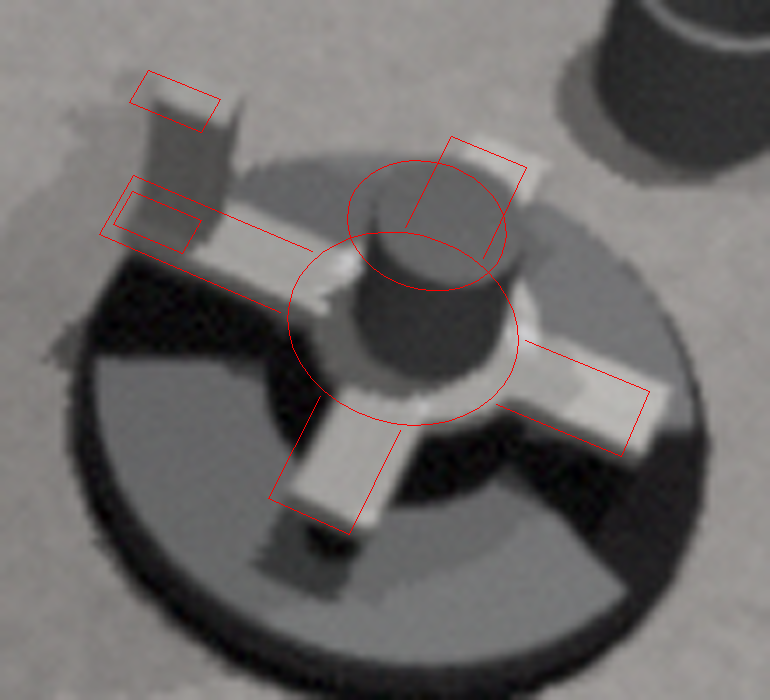

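View pics/d2.png

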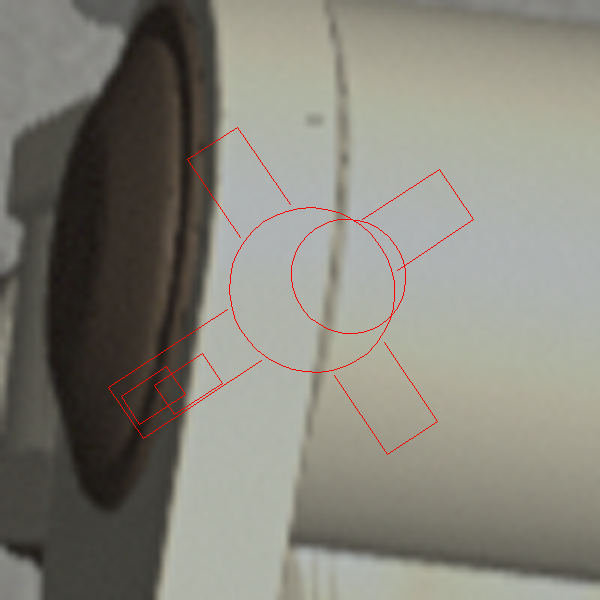

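Call:
{"api": "servo_tool", "payload": {"motion": [[[40,13,0,0,0,0],[40,13,0,0,0,0],[40,13,0,0,0,0],[40,13,0,0,0,0],[40,13,0,0,0,0]]]}}

```text
time: 16.85
ee_pos: [0.3841, 0.1396, 0.2306]
tcp_rot: [180.0, 0.0, 121.6]
wrist_force: [0.5, -0.3, 0.8]
opening: 0.0701
```

```bash
cat >> h.py <<'E'
def stand3(x,y,z0,yaw,roll,pitch=0):
    # z0 height of stand origin (soles plane) at axis; rotation about axis pt
    from scipy.spatial.transform import Rotation as Ro
    M=Ro.from_euler('ZYX',[yaw,pitch,roll],degrees=True).as_matrix()
    return [l@M.T+[x,y,z0] for l in stand(0,0,0)]
E
python3 - <<'E'
from h import *
s=bot.camera("side");p=bot.camera("top")
print(bot.get_obs()["ee_pos"])
x,y=.4917,-.217
overlay(s,[],(345,310,110,100),7,"pics/d3.png")
overlay(p,stand(x,y,-58.3,.012),(415,185,100,100),6,"pics/d4.png")
overlay(p,[],(415,185,100,100),6,"pics/d5.png")
np.savez("last.npz",s=s["color"],p=p["color"])
E
```

```text
[0.38354728 0.14179993 0.23046714]
```

View pics/d4.png

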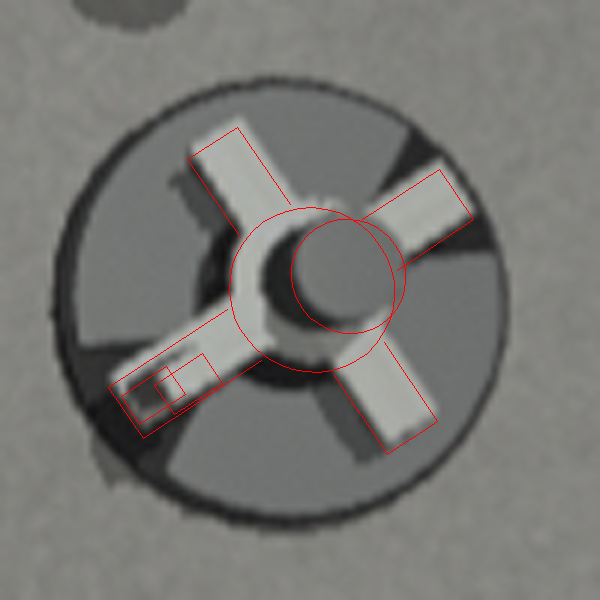

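View pics/d3.png

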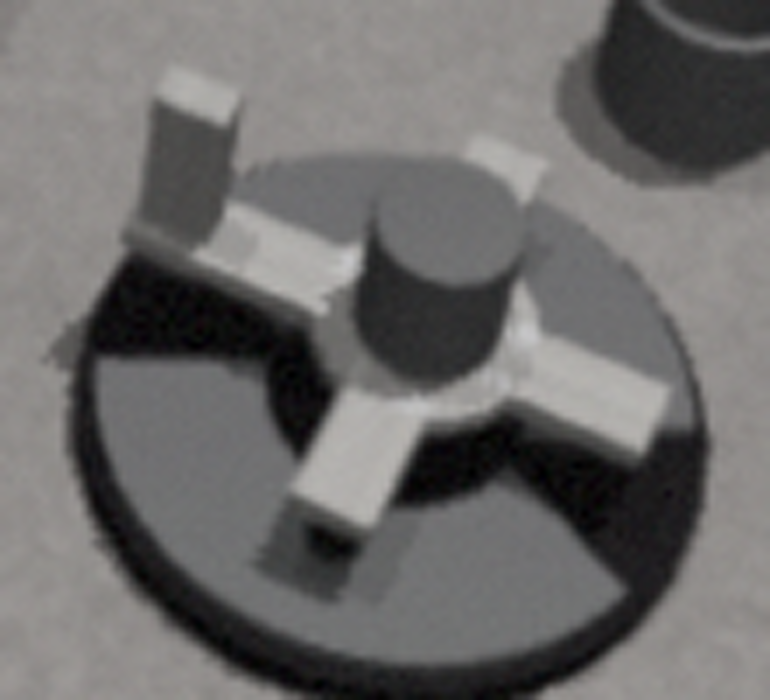

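View pics/d5.png

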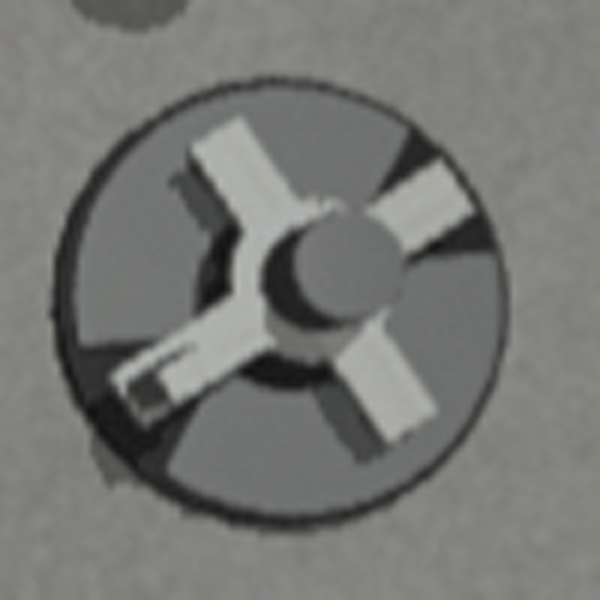

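```bash
python3 - <<'E'
from h import *
from scipy.optimize import least_squares
from scipy.spatial.transform import Rotation as Ro
s=bot.camera("side");p=bot.camera("top")
D=lambda q,f,o:(np.array(q,float)+.5)/f-.5+np.array(o)
# local pts: stub top ctr, +x arm corners(y+,y-), +y arm corners (x+,x-), -y arm
T=[([0,0,.0825],(350,268)),([.064,.011,.038],(443,160)),([.064,-.011,.038],(475,210)),([.011,-.064,.038],(437,411)),([-.011,-.064,.038],(388,445)),([-.011,.064,.038],(190,150)),([.011,.064,.038],(240,118)),([-.082,.011,.038],(110,380)),([-.082,-.011,.038],(148,428))]
# side: stub, tab top, arms; +x arm points to the right, -y arm front
S=[([0,0,.0825],(450,224)),([.064,.011,.038],(670,390)),([.064,-.011,.038],(642,450)),([-.011,-.064,.038],(290,490)),([.011,-.064,.038],(365,528)),([.011,.064,.038],(547,162)),([-.08,-.006,.09],(153,98)),([-.06,-.006,.09],(228,127)),([-.06,.006,.09],(243,92)),([-.08,.006,.09],(172,65))]
# ring: refine offsets with ring circle known centre unknown
def pr(c,M,x,L): return proj(c,np.array(L)@M.T+x)
tu=D([q for _,q in T],6,(415,185));su=D([q for _,q in S],7,(345,310))
def f(v):
    M=Ro.from_euler('ZYX',v[3:6]).as_matrix()
    return np.r_[(pr(p,M,v[:3],[l for l,_ in T])+v[6:8]-tu).ravel(),(pr(s,M,v[:3],[l for l,_ in S])+v[8:10]-su).ravel(),v[6:10]/1.0]
r=least_squares(f,[.4917,-.217,.012,np.radians(-58.3),0,0,0,0,0,0],x_scale=[.01]*3+[.1]*3+[1]*4)
cov=np.linalg.inv(r.jac.T@r.jac)*(.7**2);sd=np.sqrt(np.diag(cov))
v=r.x;print("xyz",v[:3],"ypr deg",np.degrees(v[3:6]),"offs",v[6:],"sd",sd[:3],np.degrees(sd[3:6]))
print(np.round(f(v),1))
E
```

```text
xyz [ 0.49621861 -0.217907    0.01210249] ypr deg [-58.48378469   0.64393729   0.30045268] offs [-0.13128356  0.59024579  0.49395483 -0.15710467] sd [0.00138677 0.00134265 0.00227736] [0.3440589  0.7112571  0.84697281]
[ 0.4 -0.3 -0.4  0.1 -0.   0.1  0.3  0.1  0.2 -0.   0.  -0.1 -0.  -0.1
  0.2 -0.4 -0.5  0.1 -0.1 -0.5 -0.2 -0.2 -0.1  0.5 -0.2  0.4  0.7  0.2
  0.   0.  -0.  -0.2 -0.5 -0.   0.   0.2 -0.  -0.2 -0.1  0.6  0.5 -0.2]
```

```bash
python3 - <<'E'
from workcell import bot
print(bot.job_done())
E
```

```text
the job is handed in; nothing more can be done
None
```

I drew the stand out by its tab and let it go about 95 mm in front of the shelf edge. There it stood on the open counter, leaning slightly on its long feet. I then gripped it by the stub, carried it to the grey collar and turned it 60° so its long feet lined up with the notches. I lowered it until it bore, let go and backed the arm away, then handed the job in after about 17 s of robot time. No verdict was reported.

**Final check:** a pose fit to both camera images, with the arm clear, gave:

| | Fitted | Needed |
|---|---|---|
| Stub point height | about 72 mm (±2 mm) | 69.5–74.5 mm |
| Tilt | about 0.7° (±0.8°) | below 2° |
| Long-foot line | −58.5° (notches at −58.3°) | within about 9° |
| Stub off the collar's centre | about 4 mm | below 12 mm |

**What was less certain:**
- The wrist felt contact about 4 mm higher than my estimate for fully seated feet. The pictures after release showed the stand seated and level.
- The two cameras disagree by about 2 mm, and the image points for the fit were picked by hand.
- I did not push on the stand to test for rocking.
- I did not re-measure the elbow, coupling and bottle at the end. Nothing came near them and no stray contact showed in the forces.

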